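Bring the tea ball to the mug in its drip dish

ROBOT

A 6-joint arm with a two-finger parallel gripper is mounted at the origin on a cart in front of the work surface, level with it; the furniture and walls round the work are solid. World frame = base frame: x ahead of the robot, y to its left, z up, the work surface at z = 0. Lengths are in m, angles in rad, forces in N, time in s.
With the tool pointing down it reaches from about 0.35 to 0.975 m from the base axis. Payload 4.9 kg.
Tool frame: the origin (TCP) lies midway between the tips of the shut fingers; the grasp point (between the pads) lies env.tcp_to_grasp behind it (env.tcp_to_grasp is the distance from the TCP to the grasp point, in m); z points along the fingers, y is the line along which they close (so a half turn about z gives the same grasp; the last joint's range is limited). The gripper opens to 85 mm and grips with 20 to 120 N. Pads are 22 mm wide; open, the fingers measure 114 mm over their backs; the gripper's body (76 mm by 85 mm) begins 54 mm behind the grasp point. The pads swing forward as they close: fully open they stand 13 mm farther back than shut.
Start: joints at [1.144, 0.053, 1.613, -0, 1.476, -0.119], TCP at [0.189, 0.596, 0.231] pointing down, gripper open.
Joint ranges: [-3.01, 3.01], [-1.01, 2.22], [0.06, 2.58], [-1.02, 4.17], [0.09, 2.62], [-3.14, 3.14]. Speed limits (rad/s): [2.57, 2.57, 3.14, 3.14, 3.14, 3.14].

INTERFACE

Orientations are given as a unit quaternion [x, y, z, w].
In Python, from workcell import env gives the robot as it stands.
- The arm moves only by the shell command python3 shift.py FILE [FORCE], which reads ROWS from the file FILE. ROWS is a JSON list that holds a single list of rows (three levels of brackets), with 1 to 8 rows, each of 7 numbers: the finger opening in m, then dx, dy, dz in a scale on which 1.0 is 40 cm, then a rotation vector rx, ry, rz in parts of the range, where 1.0 means pi rad; each row is the pose to reach, as a shift and turn from the pose commanded when the command began, along the tool's axes at that moment; what a row does not reach only later rows make up. A row lasts 1/10 s, in which the tool goes at most 0.05 m and 0.15 rad, less where a joint would pass 70% of its speed; a pose out of reach is approached as far as the arm can. The fingers move at their own pace and stop on an object; FORCE is the grip in N (left out, the last holds). Time passes only in rows, so rows that do not move let the fingers close. It prints the time, the measured TCP pose, the force, the opening and the grip force at its end. A shift or turn number past 1, either way, is cut back to 1. Input that does not fit is refused with a message, and nothing moves.
- env.sense(): the state, without advancing time (a new reading comes with each control period).
- env.camera(name): name is "scene" or "top"; returns the picture (480x640x3 uint8, red, green, blue); there is no depth.
- env.calibration(name): a dict with "intrinsics" (3x3 intrinsics, pixels), "D" ([k1, k2, p1, p2, k3] as OpenCV has them; the pictures are not rectified), "cam_to_world" (4x4, takes a point from camera to world coordinates). Camera axes: x right, y down, z forward; pixel columns grow to the right and rows downward; lengths in m; the calibration is good to about 2 mm. A picture is of the moment at which its call begins. calibration takes no time and is no camera call.
- env.finish_job(): hands the job in; it is judged then, once.
The state is a dict: "clock": time; "joint_positions": joint angles; "dq": joint speeds; "joint_torque": joint torques, N m; "eef_pos": TCP position; "orientation": TCP orientation; "contact_force": force on the tool from outside, world axes, zero at the start; "moment": the same for the moment, N m; "opening": finger opening in m; "grip_force": force on a finger pad.
Only numpy, scipy, OpenCV 4.12 (cv2) and the standard library are available. Lean on these libraries where they do the work, as an engineer would, in place of code of your own. Each camera call takes 0.05 s, during which the arm holds its last target. There are 200 camera calls.

TASK

The round tea infuser lies loose in the blue drip dish under the low wooden shelf. Take the dish by its wooden handle, draw it straight out in front of the shelf without knocking the shelf, then raise it and turn it a quarter turn so that it lies parallel to the shelf's front edge with its pouring lip just above the mouth of the mug, ready to tip. Keep the dish level with the ball resting in its middle all the way, do not touch the ball with the fingers, leave the mug, the tin and the jars where they stand, and finish holding the dish still there in the gripper, clear of the mug.

Things in the scene. Friction and masses are not known exactly. Their poses are not given: they have to be found in the camera images.
- dish: loose blue ceramic drip dish, 101 mm across, rim 27 mm high, about 150 g, standing under the shelf with its handle sticking out in front. Origin: centre of the flat underside; z up; +x to the pouring lip, -x to the handle. A shallow bowl: floor 6 mm above the underside in the middle, 10 mm at radius 26, 26 mm at radius 48 (all mm)
- dish_grip (a point): middle of the dish's dark wooden handle, 115 mm from the dish's centre (x -115, z 31 mm in the dish's frame), 40 to 75 mm in front of the shelf's front edge at the start; axes as the dish. The handle is a bar along the dish's x, 80 mm long, 14 mm wide (y), 22 mm high (20 to 42 mm above the underside); a neck joins it to the rim
- dish_lip (a point): tip of the dish's pouring lip, at the far end from the handle (x +62, z +28 mm in the dish's frame)
- dish_middle (a point): point 22 mm above the middle of the dish's underside: where the ball's centre is when it rests in the middle
- infuser: steel tea infuser ball, 32 mm in diameter, about 30 g, closed, rolls freely in the dish; origin at its centre, its axes turn as it rolls
- infuser_center (a point): centre of the infuser ball
- riser: low wooden shelf, fixed: board 150 (x) by 240 (y) mm, underside 68 mm and top 80 mm above the worktop, four corner legs (about 200 mm free between them), thin rails at the ends and back, open in front. Origin: on the worktop below the board's centre; -x is its open front (75 mm to the front edge), y runs along the front edge
- mug: white mug with a coloured pattern, 105 mm high, 84 mm across, handle at its -y side, open at the top, loose. Origin on the underside, 16 mm from the mug's axis towards the handle. Stands to the left or the right in front of the shelf
- mug_mouth (a point): centre of the mug's mouth, at rim height (105 mm); the mouth is about 75 mm wide
- food_tin: small food tin with a paper label, 75 mm in diameter, 58 mm high, loose; stands on the other side from the mug. Origin: centre of the underside
- red_jar: glass spice jar with red cap, 45 mm in diameter, 106 mm high, stands loose on the shelf board, towards its back. Origin: centre of the underside
- green_jar: glass spice jar with black cap and green label, 45 mm in diameter, 105 mm high, stands loose on the shelf board, towards its back. Origin: centre of the underside

How it is judged:
On the way:
1. the dish is drawn out clear in front of the shelf, ball still in its middle (x of dish in the frame of riser below -0.13 m and distance between infuser_center and dish_middle below 0.015 m), for 0.1 s.
At the end, for the whole second after the job is handed in: Gripper holds dish still, touching nothing else: underside 107-190 mm up, tilt under 0.1 rad, within 0.17 rad of parallel to the shelf's front edge, lip tip within 32 mm horizontally of the mug mouth's centre, ball at rest within 12 mm of the dish's middle (horizontal distance between dish_lip and mug_mouth below 0.032 m and height (world z) of dish between 0.107 and 0.19 m and angle between the x axis of dish and the y axis of riser, either way round below 0.17 rad and angle between dish's own z axis and vertical below 0.1 rad and distance between infuser_center and dish_middle below 0.012 m and linear speed of dish below 0.02 m/s and linear speed of infuser below 0.03 m/s and contact force between dish and the fingers above 2 N and contact force between dish and mug below 0.2 N); the arm keeps its last pose, push and grip.
It fails at once if the ball strays more than 22 mm from the dish's middle (distance between infuser_center and dish_middle above 0.022 m).
It fails at once if the dish is tilted more than 0.25 rad (angle between dish's own z axis and vertical above 0.25 rad).
It fails at once if the dish or the ball knocks the shelf (over 3 N) (contact force between any of dish, infuser and riser above 3 N).
It fails at once if the fingers touch the ball (contact force between the fingers and infuser above 0.3 N).
It fails at once if the mug, the tin or a jar is moved more than 20 mm or tipped (distance of any of mug, food_tin, red_jar, green_jar from where it was at the start of the episode above 0.02 m or angle between any of mug, food_tin, red_jar, green_jar's own z axis and vertical above 0.2 rad).
It also fails if it takes over 58 s, if anything falls off the work surface, if the arm or the gripper's body presses on something with over 40 N, if the wrist force passes 120 N, or if a joint passes its speed limit or range.

## Working session

There is one attempt and no reset: what is moved stays moved. The work goes in short steps, Python scripts to look and compute and a shell command to move; the robot and the scene stay as the last step left them, time stands still between calls to the robot, and variables do not carry over. Pictures are saved under pics/ and viewed, at most 10 in all, crops included, and the job is handed in when it is done.

```bash
ls; mkdir -p pics
python3 - <<'E'
from workcell import env
import cv2
for n in("scene","top"):
    im=env.camera(n); cv2.imwrite(f"pics/{n}0.png",im[:,:,::-1])
    c=env.calibration(n); print(n,c["intrinsics"],c["D"],c["cam_to_world"])
print(env.tcp_to_grasp,env.sense())
E
```

```text
pics
shift.py
workcell.py
scene [[549.38185297   0.         316.76478944]
 [  0.         549.38185297 239.70345953]
 [  0.           0.           1.        ]] [-0.13229659  0.          0.          0.          0.        ] [[ 0.80565343 -0.25475161  0.53481227 -0.10494329]
 [-0.59189104 -0.30923394  0.74433821 -0.88788453]
 [-0.02423925 -0.91622922 -0.39992058  0.599641  ]
 [ 0.          0.          0.          1.        ]]
top [[496.68334307   0.         314.54889089]
 [  0.         496.68334307 240.17739301]
 [  0.           0.           1.        ]] [-0.02182381  0.          0.          0.          0.        ] [[-0.01297534 -0.98315845  0.182294    0.38479597]
 [-0.99959768  0.01735231  0.02243601  0.03143997]
 [-0.02522137 -0.18192955 -0.98298806  1.17925824]
 [ 0.          0.          0.          1.        ]]
0.0187 {'clock': 0.1, 'joint_positions': array([ 1.14400672e+00,  5.32845880e-02,  1.61415629e+00,  2.36187257e-05,
        1.47599441e+00, -1.18994685e-01]), 'dq': array([ 0.0006227 , -0.00203429, -0.00286414,  0.00176835,  0.00066766,
       -0.00062139]), 'joint_torque': array([-4.15157956e-04, -3.94904888e+01, -3.71362782e+01, -1.94826493e-04,
        3.88652654e-03,  4.32135309e-06]), 'eef_pos': array([0.18910502, 0.59511641, 0.23019007]), 'orientation': array([ 1.53291736e-01,  9.88180548e-01, -8.84056214e-04, -2.59631638e-04]), 'contact_force': array([ 0.41307529, -0.54692629, -0.00895246]), 'moment': array([-0.02588009, -0.02483001,  0.02107737]), 'grip_force': 0.0, 'opening': 0.08548001222305103}
```

View pics/scene0.png

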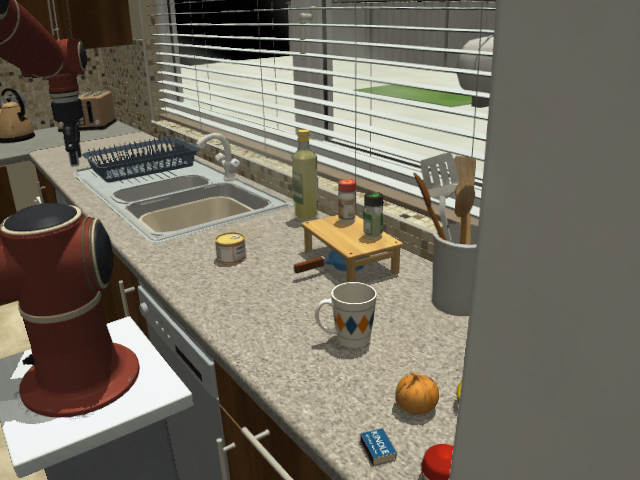

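View pics/top0.png

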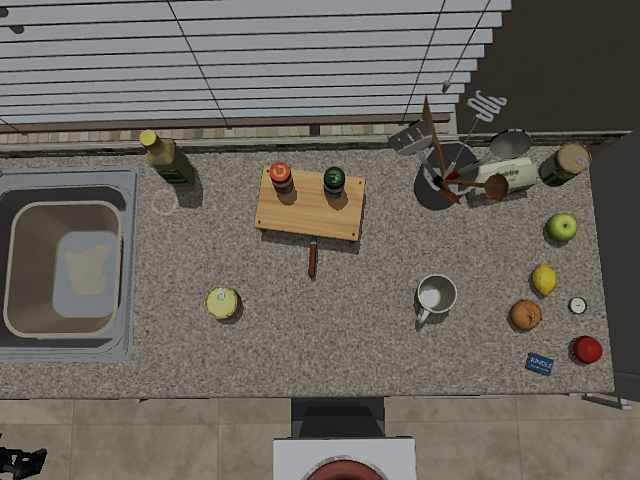

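The top view shows the board (front edge from 257,229 to 361,240), the handle (313,243 to 312,276), the mug mouth (437,293) and the tin (222,302). In the scene view the handle runs from (295,267) to (325,261) and the mug rim is at about (354,295). Next I'll crop these areas and mask them.

```bash
cat > h.py <<'E'
from workcell import env
import cv2, numpy as np
def ray(n,p):
    c=env.calibration(n); u=cv2.undistortPoints(np.array([[p]],float),c["intrinsics"],np.array(c["D"]))[0,0]
    T=c["cam_to_world"]; d=T[:3,:3]@[u[0],u[1],1]; return T[:3,3],d/np.linalg.norm(d)
def plane(n,p,z):
    o,d=ray(n,p); return o+d*(z-o[2])/d[2]
def tri(pt,ps):
    o1,d1=ray("top",pt);o2,d2=ray("scene",ps)
    s=np.linalg.lstsq(np.c_[d1,-d2],o2-o1,rcond=None)[0]
    a,b=o1+d1*s[0],o2+d2*s[1]; return (a+b)/2,np.linalg.norm(a-b)
def handle(n,im,box):
    x0,y0,x1,y1=box; r=im[y0:y1,x0:x1].astype(int)
    m=((r[...,0]>1.7*r[...,1])&(r[...,0]-r[...,2]>20)).astype(np.uint8)
    k,l,s,_=cv2.connectedComponentsWithStats(m); i=1+np.argmax(s[1:,4])
    return np.argwhere(l==i)[:,::-1]+[x0,y0]
E
python3 - <<'E'
from h import *
t=cv2.imread("pics/top0.png");s=cv2.imread("pics/scene0.png")
H={}
for n,im,b in(("top",t,(295,238,330,285)),("scene",s,(285,245,340,280))):
    P=handle(n,im[:,:,::-1],b).astype(np.float32); r=cv2.minAreaRect(P); print(n,len(P),r,cv2.boxPoints(r).tolist())
# board
hsv=cv2.cvtColor(t,cv2.COLOR_BGR2HSV)
m=cv2.inRange(hsv,(8,80,120),(25,255,255)); m[:165]=0;m[250:]=0;m[:,:250]=0;m[:,370:]=0
c=max(cv2.findContours(m,0,2)[0],key=cv2.contourArea)
q=cv2.boxPoints(cv2.minAreaRect(c)); print([plane("top",p,.08).round(4).tolist() for p in q],q.tolist())
a=cv2.resize(t[225:335,290:470],None,fx=4,fy=4,interpolation=cv2.INTER_CUBIC)
cv2.imwrite("pics/tc.png",a)
cv2.imwrite("pics/sc.png",cv2.resize(s[210:360,280:410],None,fx=4,fy=4,interpolation=cv2.INTER_CUBIC)[:600])
E
```

```text
top 171 ((312.03302001953125, 259.5380859375), (5.414775371551514, 31.277454376220703), 4.085616588592529) [[308.2182922363281, 274.9441833496094], [310.4467468261719, 243.7462158203125], [315.8477478027344, 244.13198852539062], [313.6192932128906, 275.3299560546875]]
scene 203 ((308.539794921875, 264.6353454589844), (8.521422386169434, 29.006698608398438), 73.61045837402344) [[293.4235534667969, 264.6401062011719], [321.2515563964844, 256.4554138183594], [323.6560363769531, 264.6305847167969], [295.8280334472656, 272.8152770996094]]
[[0.6217, 0.1951, 0.08], [0.77, 0.1781, 0.08], [0.7332, -0.0618, 0.08], [0.5872, -0.0394, 0.08]] [[253.375732421875, 226.9422149658203], [261.275390625, 164.40321350097656], [365.134033203125, 177.52220153808594], [357.234375, 240.0612030029297]]
```

View pics/tc.png

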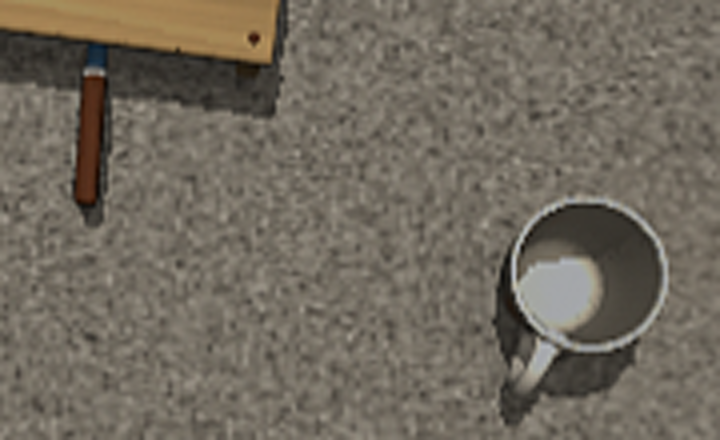

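View pics/sc.png

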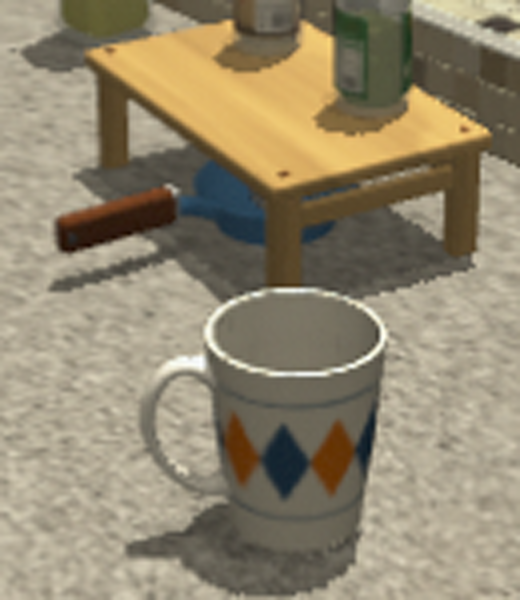

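In the top view the mug rim ellipse is centred near (436.9,293.4), and in the scene view near (353.6,293.1). The handle is sharp in both views: (309–314, 244–275) from the top and (294–323, 257–272) in the scene. Now I'll triangulate.

Run:
```python
from h import *
from scipy.spatial.transform import Rotation as R
t=cv2.imread("pics/top0.png")[:,:,::-1];s=cv2.imread("pics/scene0.png")[:,:,::-1]
pt=handle("top",t,(295,238,330,285)).astype(float);ps=handle("scene",s,(285,245,340,280)).astype(float)
g,e=tri(cv2.minAreaRect(pt.astype(np.float32))[0],cv2.minAreaRect(ps.astype(np.float32))[0]); print("grip",g,e)
# axis: cast the mean column at each row of the top view on the handle's top
P=np.array([plane("top",p,g[2]+.011) for p in pt]); 
vx,vy,x,y=cv2.fitLine(P[:,:2].astype(np.float32),cv2.DIST_L2,0,.01,.01).ravel(); print("handle axis",np.arctan(vy/vx),x,y, np.ptp(P@[vx,vy,0]))
m,e=tri((436.9,293.4),(353.6,293.1)); print("mug",m,e,plane("top",(436.9,293.4),.105))
f=np.array([.5872-.6217,-.0394-.1951]);print("shelf -y dir",np.arctan2(f[0],-f[1]), "shelf yaw",np.arctan2(.0345,-.2345)+0)
for n,c in(("boardFL",((257,229),None)),): pass
# tin
print("tin",plane("top",(222,302),.058))
st=env.sense();print(st["eef_pos"],R.from_quat(st["orientation"]).as_matrix())
```

```text
grip [0.55233805 0.06374095 0.03182888] 0.001378949290944416
handle axis -0.0866735 0.5499254 0.06384571 0.07296621686883065
mug [ 0.46403011 -0.20615838  0.10380416] 0.001915444191492084 [ 0.46314956 -0.20532963  0.105     ]
shelf -y dir -0.1460736412972273 shelf yaw 2.995519012292566
tin [0.45447773 0.26786946 0.058     ]
[0.18910502 0.59511641 0.23019007] [[-9.53003153e-01  3.02959364e-01 -7.84162891e-04]
 [ 3.02960282e-01  9.53001724e-01 -1.66761554e-03]
 [ 2.42088845e-04 -1.82681308e-03 -9.99998302e-01]]
```

The rows are not in the units I measure in: shifts go in shares of 40 cm and turns go in shares of pi rad. I convert before sending: -0.27 m / 0.4 = -0.675, -0.05 m / 0.4 = -0.125, -0.16 rad / 3.1416 = -0.0509.

```bash
echo '[[[0.06, -0.075, -0.0625, 0, 0, 0, -0.0127], [0.06, -0.1575, -0.125, 0.02, 0, 0, -0.0255], [0.06, -0.25, -0.2, 0.0375, 0, 0, -0.0382], [0.06, -0.345, -0.275, 0.05, 0, 0, -0.0509], [0.06, -0.4375, -0.35, 0.0625, 0, 0, -0.0637], [0.06, -0.5325, -0.425, 0.075, 0, 0, -0.0764], [0.06, -0.625, -0.5, 0.0875, 0, 0, -0.0891], [0.06, -0.675, -0.54, 0.0875, 0, 0, -0.0955]]]' > path.dat && python3 shift.py path.dat
python3 - <<'E'
from h import *
from scipy.spatial.transform import Rotation as R
st=env.sense();M=R.from_quat(st["orientation"]).as_matrix();p=st["eef_pos"]
print((M.T@(np.array([.547,.064,.14])-p)).round(4), np.arctan2(M[1,1],M[0,1]),M[:,2],st["joint_positions"])
E
```

```text
clock: 0.9
eef_pos: [0.3818, 0.3049, 0.1949]
orientation: [0.005, 1.0, -0.001, -0.001]
contact_force: [-0.5, 0.4, -0.8]
opening: 0.0601
grip_force: 0.0
[-0.1675 -0.2393  0.0551] 1.561525620513275 [-0.00139077 -0.00166797 -0.99999764] [ 5.21901843e-01 -2.56377082e-01  1.96067445e+00 -7.59128768e-04
  1.43933248e+00 -1.03952234e+00]
```

Scaled: -0.239 m / 0.4 = -0.5975, -0.215 m / 0.4 = -0.5375, -0.096 rad / 3.1416 = -0.0306.

```bash
echo '[[[0.05, -0.0625, -0.09, 0, 0, 0, -0.0064], [0.05, -0.125, -0.18, 0, 0, 0, -0.0127], [0.05, -0.1875, -0.27, 0.025, 0, 0, -0.0191], [0.05, -0.25, -0.36, 0.05, 0, 0, -0.0255], [0.05, -0.3125, -0.45, 0.075, 0, 0, -0.0306], [0.05, -0.375, -0.5375, 0.1, 0, 0, -0.0306], [0.05, -0.4188, -0.5975, 0.125, 0, 0, -0.0306], [0.05, -0.4188, -0.5975, 0.1375, 0, 0, -0.0306]]]' > path.dat && python3 shift.py path.dat
echo '[[[0.05, 0, 0, 0, 0, 0, 0], [0.05, 0, 0, 0, 0, 0, 0]]]' > path.dat && python3 shift.py path.dat
python3 - <<'E'
from h import *
from scipy.spatial.transform import Rotation as R
st=env.sense();M=R.from_quat(st["orientation"]).as_matrix();p=st["eef_pos"]
print((M.T@(np.array([.547,.064,.013])-p)).round(4), np.arctan2(M[1,1],M[0,1]),M[:,2],st["joint_positions"])
s=env.camera("scene")[:,:,::-1];t=env.camera("top")[:,:,::-1]
f=lambda a:cv2.resize(a,None,fx=3,fy=3,interpolation=cv2.INTER_CUBIC)
cv2.imwrite("pics/c1.png",np.hstack([f(s[150:290,250:380]),f(t[150:290,255:385])]))
E
```

```text
clock: 1.7
eef_pos: [0.5476, 0.0648, 0.1398]
orientation: [-0.042, 0.999, -0.0, -0.001]
contact_force: [-0.3, 1.3, 0.5]
opening: 0.0501
grip_force: 0.0
clock: 1.9
eef_pos: [0.5462, 0.0684, 0.1411]
orientation: [-0.044, 0.999, 0.0, -0.0]
contact_force: [0.3, -0.4, 0.7]
opening: 0.0501
grip_force: 0.0
[-0.0005 -0.0045  0.1281] 1.6598058846800714 [-8.30924239e-04  3.30204976e-04 -9.99999600e-01] [-1.07604903e-02 -5.10288991e-02  1.87122867e+00  3.31431272e-04
  1.32222732e+00 -1.67064821e+00]
```

View pics/c1.png

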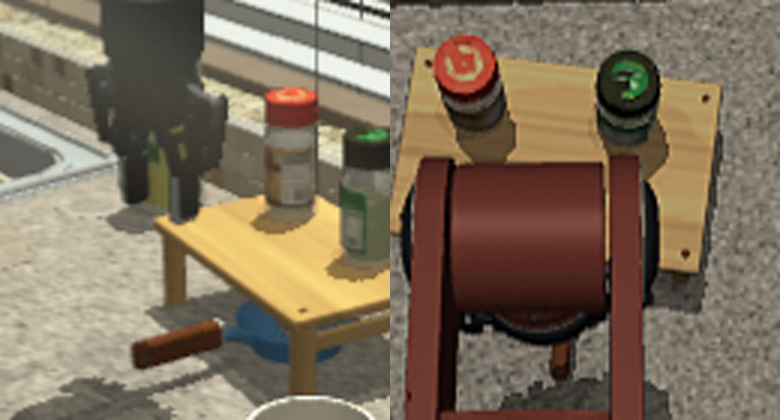

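The open gripper is directly above the handle: its tip sits above the board's front-left corner in the left crop, and the handle is visible below at (175,345). There's a 4 mm y offset to correct. Descending.

Scaled: 0.08 m / 0.4 = 0.2, -0.004 m / 0.4 = -0.01.

```bash
echo '[[[0.05, 0, -0.005, 0.05, 0, 0, 0], [0.05, 0, -0.01, 0.1, 0, 0, 0], [0.05, 0, -0.01, 0.15, 0, 0, 0], [0.05, 0, -0.01, 0.175, 0, 0, 0], [0.05, 0, -0.01, 0.2, 0, 0, 0], [0.05, 0, -0.01, 0.2, 0, 0, 0], [0.05, 0, -0.01, 0.2, 0, 0, 0], [0.05, 0, -0.01, 0.2, 0, 0, 0]]]' > path.dat && python3 shift.py path.dat
python3 - <<'E'
from h import *
from scipy.spatial.transform import Rotation as R
st=env.sense();M=R.from_quat(st["orientation"]).as_matrix();p=st["eef_pos"]
print(p,(M.T@(np.array([.547,.064,.013])-p)).round(4), np.arctan2(M[1,1],M[0,1]))
E
```

```text
clock: 2.8
eef_pos: [0.5481, 0.0637, 0.0625]
orientation: [-0.044, 0.999, -0.0, 0.001]
contact_force: [0.4, -0.6, -0.3]
opening: 0.0502
grip_force: 0.0
[0.5480787  0.06374702 0.06250138] [0.0012 0.0004 0.0495] 1.6591502637494802
```

Scaled: 0.0495 m / 0.4 = 0.1238, 0.048 m / 0.4 = 0.12.

```bash
echo '[[[0.04, 0.0025, 0, 0.0375, 0, 0, 0], [0.04, 0.0025, 0, 0.075, 0, 0, 0], [0.04, 0.0025, 0, 0.105, 0, 0, 0], [0.04, 0.0025, 0, 0.12, 0, 0, 0], [0.03, 0.0025, 0, 0.1238, 0, 0, 0], [0.025, 0.0025, 0, 0.1238, 0, 0, 0], [0.022, 0.0025, 0, 0.1238, 0, 0, 0], [0.02, 0.0025, 0, 0.1238, 0, 0, 0]]]' > path.dat && python3 shift.py path.dat 30
python3 - <<'E'
from h import *
s=env.camera("scene")[:,:,::-1]
cv2.imwrite("pics/c2.png",cv2.resize(s[180:310,240:400],None,fx=4,fy=4,interpolation=cv2.INTER_CUBIC))
print(env.sense()["eef_pos"],env.sense()["contact_force"])
E
```

```text
clock: 3.6
eef_pos: [0.5468, 0.0636, 0.0125]
orientation: [-0.044, 0.999, 0.0, 0.001]
contact_force: [0.6, 0.3, -0.1]
opening: 0.0201
grip_force: 0.1
[0.54678482 0.06362392 0.01248026] [ 0.36857056  0.07758087 -0.77748274]
```

View pics/c2.png

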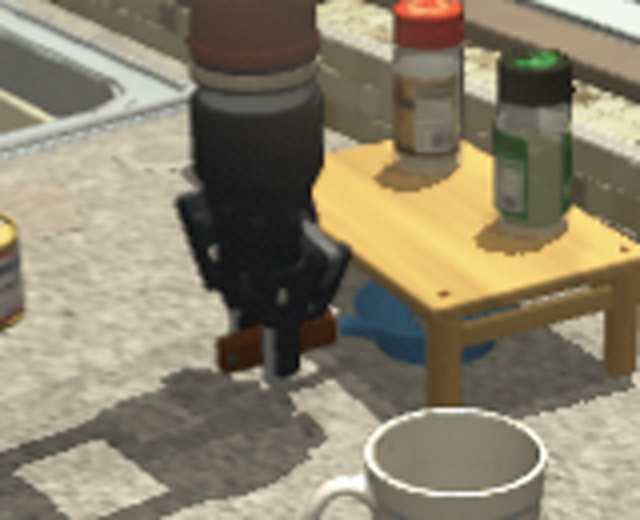

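The fingers straddle the middle of the handle (finger at 285,350), and nothing touches the shelf. Next I close gently, then firmly.

```bash
echo '[[[0.018, 0, 0, 0, 0, 0, 0], [0.016, 0, 0, 0, 0, 0, 0], [0.015, 0, 0, 0, 0, 0, 0], [0.014, 0, 0, 0, 0, 0, 0], [0.013, 0, 0, 0, 0, 0, 0], [0.012, 0, 0, 0, 0, 0, 0], [0.01, 0, 0, 0, 0, 0, 0], [0.005, 0, 0, 0, 0, 0, 0]]]' > path.dat && python3 shift.py path.dat 30
echo '[[[0.0, 0, 0, 0, 0, 0, 0], [0, 0, 0, 0, 0, 0, 0], [0, 0, 0, 0, 0, 0, 0], [0, 0, 0, 0, 0, 0, 0]]]' > path.dat && python3 shift.py path.dat 100
```

```text
clock: 4.45
eef_pos: [0.5465, 0.0635, 0.012]
orientation: [-0.044, 0.999, -0.0, 0.0]
contact_force: [0.7, -1.7, 1.3]
opening: 0.0136
grip_force: 29.4
clock: 4.85
eef_pos: [0.5465, 0.0635, 0.0121]
orientation: [-0.044, 0.999, -0.0, 0.0]
contact_force: [-0.4, -2.0, 4.2]
opening: 0.0128
grip_force: 97.0
```

Scaled: -0.011 m / 0.4 = -0.0275, -0.0105 m / 0.4 = -0.0263.

```bash
echo '[[[0, 0, 0, -0.0013, 0, 0, 0], [0, 0, 0, -0.0038, 0, 0, 0], [0, 0, 0, -0.0075, 0, 0, 0], [0, 0, 0, -0.0125, 0, 0, 0], [0, 0, 0, -0.0175, 0, 0, 0], [0, 0, 0, -0.0225, 0, 0, 0], [0, 0, 0, -0.0263, 0, 0, 0], [0, 0, 0, -0.0275, 0, 0, 0]]]' > path.dat && python3 shift.py path.dat
echo '[[[0, 0, 0, 0, 0, 0, 0], [0, 0, 0, 0, 0, 0, 0], [0, 0, 0, 0, 0, 0, 0]]]' > path.dat && python3 shift.py path.dat
python3 - <<'E'
from h import *
s=env.camera("scene")[:,:,::-1]
cv2.imwrite("pics/c3.png",cv2.resize(s[180:310,240:400],None,fx=4,fy=4,interpolation=cv2.INTER_CUBIC))
st=env.sense();print(st["eef_pos"],st["contact_force"],st["moment"])
E
```

```text
clock: 5.65
eef_pos: [0.5463, 0.0636, 0.023]
orientation: [-0.044, 0.999, 0.0, 0.0]
contact_force: [-0.2, -0.3, -1.6]
opening: 0.0126
grip_force: 97.2
clock: 5.95
eef_pos: [0.5461, 0.0636, 0.0227]
orientation: [-0.044, 0.999, 0.0, -0.0]
contact_force: [0.2, -0.5, -3.2]
opening: 0.0126
grip_force: 97.2
[0.54614495 0.06357337 0.02274214] [-0.43031539 -0.5949813  -0.88848217] [-0.03433198  0.16431135  0.01728599]
```

View pics/c3.png

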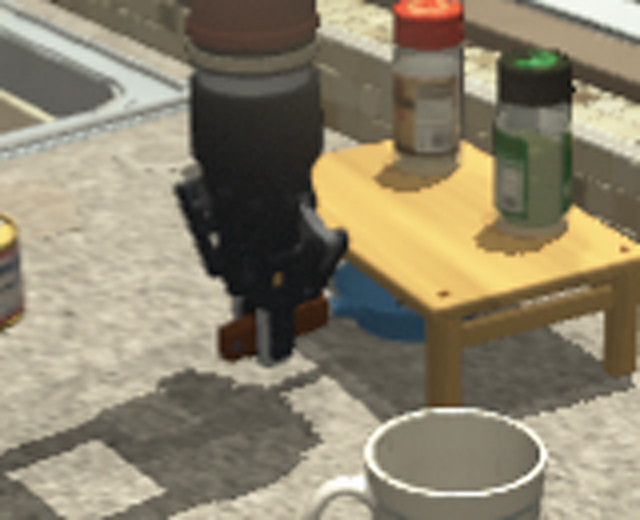

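The dish has come up about 11 mm and stays level: its lower edge moved from row 363 to 340 in the crop. Next I draw it out smoothly.

Scaled: 0.036 m / 0.4 = 0.09, 0.028 m / 0.4 = 0.07.

```bash
echo '[[[0, 0.0025, 0, 0, 0, 0, 0], [0, 0.0075, 0, 0, 0, 0, 0], [0, 0.015, 0, 0, 0, 0, 0], [0, 0.025, 0, 0, 0, 0, 0], [0, 0.0375, 0, 0, 0, 0, 0], [0, 0.0525, 0, 0, 0, 0, 0], [0, 0.07, 0, 0, 0, 0, 0], [0, 0.09, 0, 0, 0, 0, 0]]]' > path.dat && python3 shift.py path.dat
echo '[[[0, 0.0225, 0, 0, 0, 0, 0], [0, 0.045, 0, 0, 0, 0, 0], [0, 0.07, 0, 0, 0, 0, 0], [0, 0.095, 0, 0, 0, 0, 0], [0, 0.12, 0, 0, 0, 0, 0], [0, 0.145, 0, 0, 0, 0, 0], [0, 0.1675, 0, 0, 0, 0, 0], [0, 0.19, 0, 0, 0, 0, 0]]]' > path.dat && python3 shift.py path.dat
echo '[[[0, 0.02, 0, 0, 0, 0, 0], [0, 0.04, 0, 0, 0, 0, 0], [0, 0.0575, 0, 0, 0, 0, 0], [0, 0.0725, 0, 0, 0, 0, 0], [0, 0.085, 0, 0, 0, 0, 0], [0, 0.095, 0, 0, 0, 0, 0], [0, 0.1025, 0, 0, 0, 0, 0], [0, 0.1075, 0, 0, 0, 0, 0]]]' > path.dat && python3 shift.py path.dat
echo '[[[0, 0.0013, 0, 0, 0, 0, 0], [0, 0.0013, 0, 0, 0, 0, 0], [0, 0.0013, 0, 0, 0, 0, 0], [0, 0.0013, 0, 0, 0, 0, 0]]]' > path.dat && python3 shift.py path.dat
python3 - <<'E'
from h import *
s=env.camera("scene")[:,:,::-1]; t=env.camera("top")[:,:,::-1]
f=lambda a:cv2.resize(a,None,fx=3,fy=3,interpolation=cv2.INTER_CUBIC)
cv2.imwrite("pics/c4.png",np.hstack([f(s[190:330,230:360]),f(t[190:330,255:385])]))
st=env.sense();print(st["eef_pos"],st["contact_force"],st["joint_positions"])
E
```

```text
clock: 6.8
eef_pos: [0.5097, 0.0604, 0.0228]
orientation: [-0.044, 0.999, -0.0, -0.0]
contact_force: [0.1, -0.3, -2.2]
opening: 0.0123
grip_force: 97.2
clock: 7.6
eef_pos: [0.4339, 0.0537, 0.0228]
orientation: [-0.044, 0.999, -0.0, 0.0]
contact_force: [0.6, -0.3, -1.5]
opening: 0.0123
grip_force: 97.2
clock: 8.4
eef_pos: [0.3916, 0.0499, 0.0228]
orientation: [-0.044, 0.999, -0.0, 0.0]
contact_force: [0.1, 0.0, -2.1]
opening: 0.0126
grip_force: 97.2
clock: 8.8
eef_pos: [0.3914, 0.0499, 0.0229]
orientation: [-0.044, 0.999, 0.0, 0.0]
contact_force: [1.1, -0.5, -1.6]
opening: 0.0125
grip_force: 97.1
[0.39139556 0.04989023 0.02281886] [ 0.68049255 -1.00811031 -2.66781071] [-6.23867867e-02 -2.99225777e-01  2.30371291e+00 -1.87256780e-05
  1.13711512e+00 -1.72139093e+00]
```

View pics/c4.png

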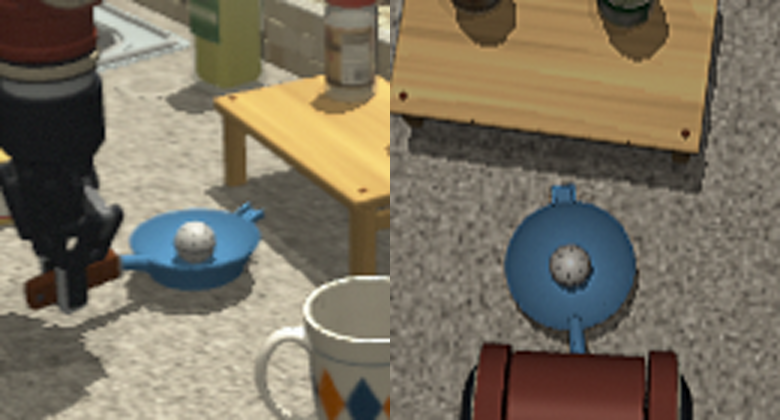

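The dish is out, level, about 25 mm in front of the shelf, with the ball near its middle (dish rim centred near 571,265 in the right half, ball at 570,264, lip at 564,190). Next I measure ball, lip and rim so I can work out the final pose.

```bash
cat >> h.py <<'E'
def blue(im,box):
    hsv=cv2.cvtColor(im,cv2.COLOR_RGB2HSV); m=cv2.inRange(hsv,(97,90,40),(120,255,255)); k=np.zeros_like(m); x0,y0,x1,y1=box; k[y0:y1,x0:x1]=255
    c=max(cv2.findContours(m&k,0,1)[0],key=cv2.contourArea); return c[:,0,:].astype(float)
def dish(im,box,z,tcp):
    "rim circle (robust) and lip point from the top view, rim height z"
    P=np.array([plane("top",p,z)[:2] for p in blue(im,box)])
    from scipy.optimize import least_squares
    r=least_squares(lambda q:np.hypot(*(P-q).T)-.0505,P.mean(0),loss="soft_l1",f_scale=.002).x
    d=np.hypot(*(P-r).T); lip=P[(d>.054)&((P-r)@(r-tcp[:2])>0)]
    return r,lip,d
E
python3 - <<'E'
from h import *
t=env.camera("top");st=env.sense();p=st["eef_pos"]
r,l,d=dish(t,(270,235,365,310),.011+.027,p)
print("rim centre",r,"lip n",len(l),l.mean(0),"yaw lip",np.arctan2(*(l.mean(0)-r)[::-1]),"yaw tcp",np.arctan2(*(r-p[:2])[::-1]),np.hypot(*(r-p[:2])),d.max())
b,e=tri((314.7,278.0),(294.7,270.7));print("ball",b,e)
E
```

```text
rim centre [0.50796895 0.05863925] lip n 13 [0.56692289 0.06326836] yaw lip 0.0783600142680728 yaw tcp 0.07473014874970979 0.11694524591657343 0.06735653278177957
ball [0.50910965 0.05803186 0.03192518] 0.0015854804051093558
```

Scaled: -0.044 m / 0.4 = -0.11, -0.02 m / 0.4 = -0.05.

```bash
echo '[[[0, 0, 0, -0.005, 0, 0, 0], [0, 0, 0, -0.0125, 0, 0, 0], [0, 0, 0, -0.0225, 0, 0, 0], [0, 0, 0, -0.035, 0, 0, 0], [0, 0, 0, -0.05, 0, 0, 0], [0, 0, 0, -0.0675, 0, 0, 0], [0, 0, 0, -0.0875, 0, 0, 0], [0, 0, 0, -0.11, 0, 0, 0]]]' > path.dat && python3 shift.py path.dat
echo '[[[0, 0, 0, -0.025, 0, 0, 0], [0, 0, 0, -0.05, 0, 0, 0], [0, 0, 0, -0.075, 0, 0, 0], [0, 0, 0, -0.1, 0, 0, 0], [0, 0, 0, -0.125, 0, 0, 0], [0, 0, 0, -0.1475, 0, 0, 0], [0, 0, 0, -0.1675, 0, 0, 0], [0, 0, 0, -0.185, 0, 0, 0]]]' > path.dat && python3 shift.py path.dat
echo '[[[0, 0, 0, -0.0125, 0, 0, 0], [0, 0, 0, -0.0225, 0, 0, 0], [0, 0, 0, -0.0275, 0, 0, 0], [0, 0, 0, -0.03, 0, 0, 0], [0, 0, 0, -0.03, 0, 0, 0], [0, 0, 0, -0.03, 0, 0, 0], [0, 0, 0, -0.03, 0, 0, 0]]]' > path.dat && python3 shift.py path.dat
python3 - <<'E'
from h import *
t=env.camera("top");st=env.sense();p=st["eef_pos"]
r,l,d=dish(t,(270,200,365,340),.141+.027,p); print(p,r,l.mean(0),np.hypot(*(r-p[:2])),st["joint_positions"],st["moment"])
E
```

```text
clock: 9.75
eef_pos: [0.3913, 0.0499, 0.0676]
orientation: [-0.044, 0.999, 0.0, 0.0]
contact_force: [0.4, 0.8, -2.9]
opening: 0.0128
grip_force: 97.2
clock: 10.55
eef_pos: [0.3914, 0.0499, 0.1415]
orientation: [-0.044, 0.999, -0.0, 0.0]
contact_force: [-0.0, 0.3, -2.1]
opening: 0.0123
grip_force: 97.2
clock: 11.25
eef_pos: [0.3911, 0.0499, 0.1525]
orientation: [-0.044, 0.999, 0.0, -0.0]
contact_force: [0.2, -0.2, -2.7]
opening: 0.0125
grip_force: 97.3
[0.39115095 0.04991764 0.15255284] [0.50812327 0.05875433] [0.56760215 0.06348525] 0.11730563134623943 [-6.23616806e-02 -4.95664692e-01  2.20842599e+00 -8.57697284e-06
  1.42933706e+00 -1.72138432e+00] [-0.05721711  0.21162469 -0.00709409]
```

Raised cleanly, still level. Now the quarter turn about the tool's axis.

Scaled: 0.18 rad / 3.1416 = 0.0573.

```bash
echo '[[[0, 0, 0, 0, 0, 0, 0.0016], [0, 0, 0, 0, 0, 0, 0.0048], [0, 0, 0, 0, 0, 0, 0.0095], [0, 0, 0, 0, 0, 0, 0.0159], [0, 0, 0, 0, 0, 0, 0.0239], [0, 0, 0, 0, 0, 0, 0.0334], [0, 0, 0, 0, 0, 0, 0.0446], [0, 0, 0, 0, 0, 0, 0.0573]]]' > path.dat && python3 shift.py path.dat
echo '[[[0, 0, 0, 0, 0, 0, 0.0143], [0, 0, 0, 0, 0, 0, 0.0286], [0, 0, 0, 0, 0, 0, 0.043], [0, 0, 0, 0, 0, 0, 0.0573], [0, 0, 0, 0, 0, 0, 0.0716], [0, 0, 0, 0, 0, 0, 0.0859], [0, 0, 0, 0, 0, 0, 0.1003], [0, 0, 0, 0, 0, 0, 0.1146]]]' > path.dat && python3 shift.py path.dat
echo '[[[0, 0, 0, 0, 0, 0, 0.0143], [0, 0, 0, 0, 0, 0, 0.0286], [0, 0, 0, 0, 0, 0, 0.043], [0, 0, 0, 0, 0, 0, 0.0573], [0, 0, 0, 0, 0, 0, 0.0716], [0, 0, 0, 0, 0, 0, 0.0859], [0, 0, 0, 0, 0, 0, 0.1003], [0, 0, 0, 0, 0, 0, 0.1146]]]' > path.dat && python3 shift.py path.dat
echo '[[[0, 0, 0, 0, 0, 0, 0.0143], [0, 0, 0, 0, 0, 0, 0.0286], [0, 0, 0, 0, 0, 0, 0.043], [0, 0, 0, 0, 0, 0, 0.0573], [0, 0, 0, 0, 0, 0, 0.0716], [0, 0, 0, 0, 0, 0, 0.0859], [0, 0, 0, 0, 0, 0, 0.1003], [0, 0, 0, 0, 0, 0, 0.1146]]]' > path.dat && python3 shift.py path.dat
echo '[[[0, 0, 0, 0, 0, 0, 0.0143], [0, 0, 0, 0, 0, 0, 0.0286], [0, 0, 0, 0, 0, 0, 0.043], [0, 0, 0, 0, 0, 0, 0.0573], [0, 0, 0, 0, 0, 0, 0.0716], [0, 0, 0, 0, 0, 0, 0.0859], [0, 0, 0, 0, 0, 0, 0.1003], [0, 0, 0, 0, 0, 0, 0.1146]]]' > path.dat && python3 shift.py path.dat
echo '[[[0, 0, 0, 0, 0, 0, 0.0127], [0, 0, 0, 0, 0, 0, 0.0239], [0, 0, 0, 0, 0, 0, 0.0334], [0, 0, 0, 0, 0, 0, 0.0414], [0, 0, 0, 0, 0, 0, 0.0477], [0, 0, 0, 0, 0, 0, 0.0525], [0, 0, 0, 0, 0, 0, 0.0557], [0, 0, 0, 0, 0, 0, 0.0573]]]' > path.dat && python3 shift.py path.dat
echo '[[[0, 0, 0, 0, 0, 0, 0], [0, 0, 0, 0, 0, 0, 0], [0, 0, 0, 0, 0, 0, 0], [0, 0, 0, 0, 0, 0, 0]]]' > path.dat && python3 shift.py path.dat
python3 - <<'E'
from h import *
from scipy.spatial.transform import Rotation as R
t=env.camera("top");s=env.camera("scene");st=env.sense();p=st["eef_pos"];M=R.from_quat(st["orientation"]).as_matrix()
r,l,d=dish(t,(290,230,480,440),.141+.027,p); v=l.mean(0)-r
print(p,r,l.mean(0),len(l),np.arctan2(*v[::-1]),np.arctan2(*(r-p[:2])[::-1]),np.hypot(*(r-p[:2])),d.max())
u=(r-p[:2])/np.hypot(*(r-p[:2])); lip=r+.062*u; D=np.array([.4636,-.2058])-lip
print("lip",lip,"shift tool",M.T@np.r_[D,0])
f=lambda a:cv2.resize(a,None,fx=2,fy=2,interpolation=cv2.INTER_CUBIC)
cv2.imwrite("pics/c5.png",np.hstack([f(s[150:400,200:400,::-1]),f(t[190:440,290:490,::-1])]))
E
```

```text
clock: 12.1
eef_pos: [0.3913, 0.0499, 0.1528]
orientation: [0.047, 0.999, 0.0, 0.0]
contact_force: [0.7, 0.2, -1.3]
opening: 0.0127
grip_force: 97.2
clock: 12.9
eef_pos: [0.3913, 0.05, 0.1528]
orientation: [0.225, 0.974, 0.0, 0.0]
contact_force: [0.4, -0.4, -2.3]
opening: 0.0123
grip_force: 97.2
clock: 13.7
eef_pos: [0.3914, 0.05, 0.1528]
orientation: [0.396, 0.918, 0.0, 0.0]
contact_force: [0.2, -0.2, -1.5]
opening: 0.0124
grip_force: 97.3
clock: 14.5
eef_pos: [0.3915, 0.05, 0.1529]
orientation: [0.554, 0.832, 0.0, 0.0]
contact_force: [-0.3, -0.3, -2.3]
opening: 0.0126
grip_force: 97.3
clock: 15.3
eef_pos: [0.3915, 0.05, 0.1529]
orientation: [0.694, 0.72, 0.0, 0.0]
contact_force: [0.7, 0.2, -1.6]
opening: 0.0121
grip_force: 97.3
clock: 16.1
eef_pos: [0.3913, 0.0499, 0.1528]
orientation: [0.755, 0.655, 0.0, 0.0]
contact_force: [0.1, 0.3, -1.1]
opening: 0.0125
grip_force: 97.2
clock: 16.5
eef_pos: [0.3913, 0.0499, 0.1528]
orientation: [0.755, 0.656, 0.0, 0.0]
contact_force: [0.4, 0.4, -1.9]
opening: 0.012
grip_force: 97.2
[0.39131657 0.04987961 0.15281567] [ 0.36953562 -0.07277315] [ 0.36110008 -0.12882692] 13 -1.7201656553167541 -1.7465463672628976 0.12457169932257116 0.058498961602099823
lip [ 0.35869513 -0.13381808] shift tool [-5.65267389e-02  1.13978757e-01  4.54780384e-06]
```

View pics/c5.png

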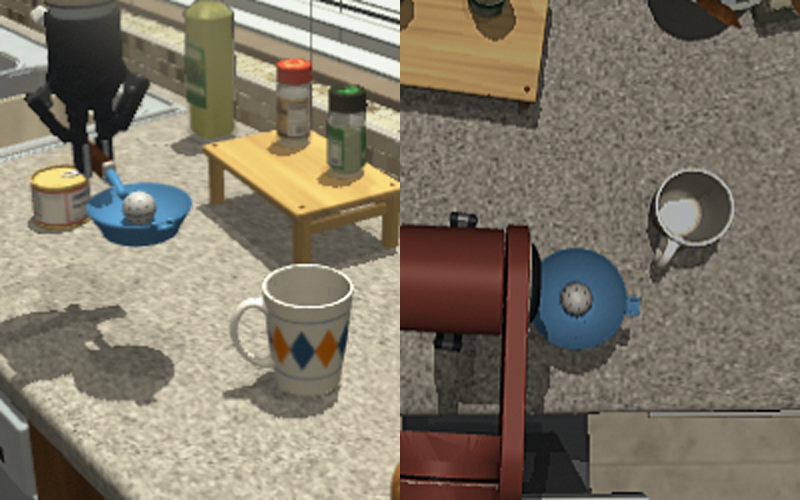

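The dish is level, the ball sits in its middle (575,298 in the right half), the lip points right at (639,307), and the mug mouth is at (694,207). The tool shift still needed is about (-0.064, 0.109).

Scaled: 0.0368 m / 0.4 = 0.092, 0.03 m / 0.4 = 0.075.

```bash
echo '[[[0, -0.0025, 0.0043, 0, 0, 0, 0], [0, -0.0063, 0.0108, 0, 0, 0, 0], [0, -0.0113, 0.0193, 0, 0, 0, 0], [0, -0.0175, 0.03, 0, 0, 0, 0], [0, -0.025, 0.0425, 0, 0, 0, 0], [0, -0.0338, 0.0575, 0, 0, 0, 0], [0, -0.0438, 0.075, 0, 0, 0, 0], [0, -0.0538, 0.092, 0, 0, 0, 0]]]' > path.dat && python3 shift.py path.dat
echo '[[[0, -0.0113, 0.0193, 0, 0, 0, 0], [0, -0.0225, 0.0385, 0, 0, 0, 0], [0, -0.0338, 0.0575, 0, 0, 0, 0], [0, -0.045, 0.0768, 0, 0, 0, 0], [0, -0.0563, 0.096, 0, 0, 0, 0], [0, -0.0663, 0.1133, 0, 0, 0, 0], [0, -0.075, 0.1283, 0, 0, 0, 0], [0, -0.0825, 0.1413, 0, 0, 0, 0]]]' > path.dat && python3 shift.py path.dat
echo '[[[0, -0.0068, 0.0113, 0, 0, 0, 0], [0, -0.0125, 0.0208, 0, 0, 0, 0], [0, -0.0175, 0.0288, 0, 0, 0, 0], [0, -0.0208, 0.0343, 0, 0, 0, 0], [0, -0.0225, 0.0373, 0, 0, 0, 0], [0, -0.0238, 0.0388, 0, 0, 0, 0], [0, -0.0238, 0.0393, 0, 0, 0, 0], [0, -0.0238, 0.0393, 0, 0, 0, 0]]]' > path.dat && python3 shift.py path.dat
echo '[[[0, 0, 0, 0, 0, 0, 0], [0, 0, 0, 0, 0, 0, 0], [0, 0, 0, 0, 0, 0, 0], [0, 0, 0, 0, 0, 0, 0], [0, 0, 0, 0, 0, 0, 0], [0, 0, 0, 0, 0, 0, 0], [0, 0, 0, 0, 0, 0, 0], [0, 0, 0, 0, 0, 0, 0]]]' > path.dat && python3 shift.py path.dat
python3 - <<'E'
from h import *
t=env.camera("top");s=env.camera("scene");st=env.sense();p=st["eef_pos"];print(p)
f=lambda a:cv2.resize(a,None,fx=3,fy=3,interpolation=cv2.INTER_CUBIC)
cv2.imwrite("pics/c6.png",np.hstack([f(s[190:370,270:400,::-1]),f(t[200:380,350:480,::-1])]))
E
```

```text
clock: 17.4
eef_pos: [0.4253, 0.0229, 0.1528]
orientation: [0.755, 0.655, -0.0, -0.0]
contact_force: [-1.0, -0.2, -1.9]
opening: 0.0121
grip_force: 97.2
clock: 18.2
eef_pos: [0.4765, -0.0176, 0.1528]
orientation: [0.755, 0.656, -0.0, -0.0]
contact_force: [-0.5, -0.0, -2.1]
opening: 0.0129
grip_force: 97.3
clock: 19.0
eef_pos: [0.4902, -0.0287, 0.1528]
orientation: [0.755, 0.656, -0.0, -0.0]
contact_force: [-0.9, -0.5, -1.5]
opening: 0.0123
grip_force: 97.2
clock: 19.8
eef_pos: [0.4902, -0.0288, 0.1528]
orientation: [0.755, 0.656, -0.0, -0.0]
contact_force: [-0.2, 0.4, -2.4]
opening: 0.0128
grip_force: 97.2
[ 0.49022826 -0.02878686  0.15279439]
```

View pics/c6.png

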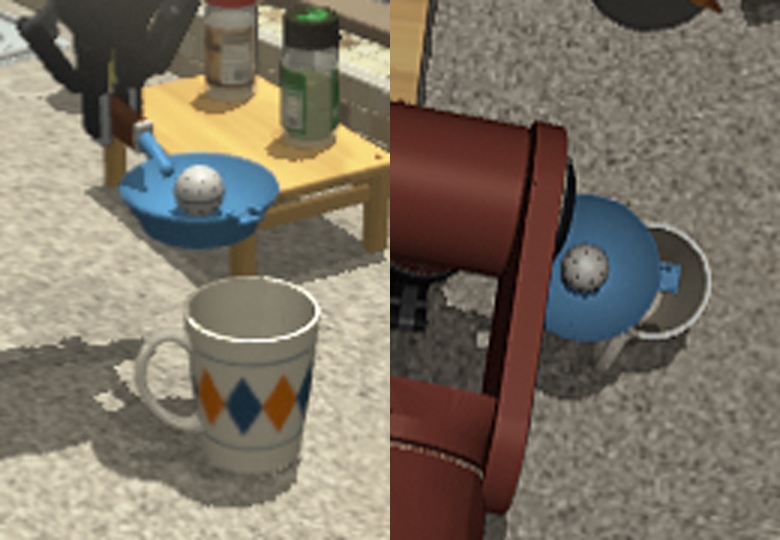

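The dish hangs above the mug with a clear gap. The lip tip is at (680,277) in the right half and (262,213) in the left half; the ball is at (585,269) and (199,190). I'll check these numerically.

Run:
```python
from h import *
k=lambda x,y,x0,y0:((x+.5)/3-.5+x0,(y+.5)/3-.5+y0)
l,e=tri(k(290,277,350,200),k(262,213,270,190));print("lip",l,e,np.hypot(*(l[:2]-[.4636,-.2058])))
b,e=tri(k(195,269,350,200),k(199,190,270,190));print("ball",b,e)
u=np.array([-.149,-.989]);p=env.sense()["eef_pos"];print("kin. middle",p[:2]+.117*u,"lip",p[:2]+.179*u)
```

```text
lip [ 0.4636461  -0.2118221   0.17179542] 0.006977724826849134 0.006022280087364197
ball [ 0.46874232 -0.14847995  0.16310282] 0.0020505898774434562
kin. middle [ 0.47279526 -0.14449986] lip [ 0.46355726 -0.20581786]
```

```bash
echo '[[[0, 0, 0, 0, 0, 0, 0], [0, 0, 0, 0, 0, 0, 0], [0, 0, 0, 0, 0, 0, 0], [0, 0, 0, 0, 0, 0, 0], [0, 0, 0, 0, 0, 0, 0], [0, 0, 0, 0, 0, 0, 0], [0, 0, 0, 0, 0, 0, 0], [0, 0, 0, 0, 0, 0, 0]]]' > path.dat && python3 shift.py path.dat | tail -1
echo '[[[0, 0, 0, 0, 0, 0, 0], [0, 0, 0, 0, 0, 0, 0], [0, 0, 0, 0, 0, 0, 0], [0, 0, 0, 0, 0, 0, 0], [0, 0, 0, 0, 0, 0, 0], [0, 0, 0, 0, 0, 0, 0], [0, 0, 0, 0, 0, 0, 0], [0, 0, 0, 0, 0, 0, 0]]]' > path.dat && python3 shift.py path.dat | tail -1
python3 - <<'E'
from h import *
def ball(n,box):
    x0,y0,x1,y1=box; out=[]
    im=env.camera(n)[y0:y1,x0:x1]; hsv=cv2.cvtColor(im,cv2.COLOR_RGB2HSV)
    m=cv2.inRange(hsv,(0,0,70),(180,70,255)); m=cv2.morphologyEx(m,cv2.MORPH_CLOSE,np.ones((3,3)))
    c=max(cv2.findContours(m,0,1)[0],key=cv2.contourArea);q,r=cv2.minEnclosingCircle(c); return np.array(q)+[x0,y0],r
for i in range(4):
    (a,ra),(b,rb)=ball("top",(405,278,426,302)),ball("scene",(324,242,348,264)); print(a,ra,b,rb,tri(a,b))
E
```

```text
grip_force: 97.3
grip_force: 97.2
[414.83333302 288.38888931] 7.627616882324219 [336.09756088 253.03658581] 8.544739723205566 (array([ 0.46999183, -0.14848851,  0.16283341]), np.float64(0.00040568640882733423))
[414.69999981 288.30000019] 7.783415794372559 [336.09756088 253.03658581] 8.544739723205566 (array([ 0.47018468, -0.1482488 ,  0.16269098]), np.float64(0.00039545170439195395))
[414.83333302 288.38888931] 7.627616882324219 [336.13934422 253.0409832 ] 8.555882453918457 (array([ 0.47002491, -0.1485133 ,  0.16281545]), np.float64(0.0004811515849228563))
[414.69999981 288.30000019] 7.783415794372559 [336.13934422 253.0409832 ] 8.555882453918457 (array([ 0.47021777, -0.14827359,  0.16267302]), np.float64(0.0004709413905217715))
```

The ball is at rest within about 5 mm of the dish's middle, and the lip is within about 6 mm of the mouth's centre. Handing in.

```bash
python3 -c "
from workcell import env; print(env.finish_job())"
```

```text
the job is handed in; nothing more can be done
None
```

The job is handed in, with no verdict returned: the dish is held still and level about 35 mm above the mug, parallel to the shelf front, with its lip about 6 mm from the mouth's centre and the ball at rest about 5 mm from the dish's middle (camera and arm measurements), though I set the gripper about 0.17 rad off the handle's line, so the dish turned by about that much when the fingers closed.

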